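Latch the red gate of a spray-can cage

TASK

Shut and latch the red gate of the spray-can cage: lift its latch bar by the red knob, swing the gate fully closed with the bar passing over the catch, and let the bar drop back down behind the catch's lip. Leave the cage with the blue gate as it is, its gate open.

Things in the scene. Friction and masses are not known exactly. Their poses are not given: they have to be found in the camera images.
- red_knob (a point): Red upright knob, 18 mm diameter, 42 mm tall, on the red gate's latch bar. Point on its axis, 27 mm above the bar's top edge, 199 mm above the table with the bar down. Axes turn with gate and bar: z up, y along the gate towards its hinge, x the gate's normal, into the cage. The gate's vertical hinge line is 150 mm along +y and 16 mm along +x from the point. All else of the cages is below 174 mm.
- red_gate (a joint): Red barred gate, 165 mm wide, 160 mm tall, on a vertical hinge with light friction: stays where left. Rad: 0 = fully closed (firm stop), grows as the free end swings out towards the robot; starts 0.6 to 1.0. Seen from above it closes counter-clockwise. With the bar down, the catch's lip halts it at about 0.13; once latched it has about 0.04 of play.
- red_bar (a joint): Red gate's steel bar (140 g). Rad: 0 = down, level; grows as the knob is raised, to 0.7; falls back by its weight. Its pivot, on the gate, is 100 mm along the knob point's +y and 34 mm below it, so a raised knob leans to the hinge. The catch is a yellow hook on the cage's post 40 mm past the knob; its lip (top 172 mm high, 8 mm thick) is cleared from 0.11 rad (11 mm at the knob), well at 0.2.
- blue_knob (a point): Blue knob on the latch bar of the other, identical cage with the blue gate, which stands open beside the red one. The point lies as on the red knob. To be left alone.

How it is judged:
On the way, in this order (a step that is already met when the one before it is completed fails the run):
1. the red gate's bar is lifted while the gate is still open (value of joint red_bar above 0.1 rad and value of joint red_gate above 0.09 rad), for 0.1 s.
2. the red gate is shut with its bar raised over the catch (value of joint red_bar above 0.06 rad and value of joint red_gate below 0.08 rad), for 0.05 s.
At the end, for the whole second after the job is handed in: The red gate is closed and at rest (joint below 0.08 rad), its bar has dropped behind the catch's lip (below 0.05 rad), and the blue knob is within 30 mm of where it was (value of joint red_gate below 0.08 rad and value of joint red_bar below 0.05 rad and velocity of joint red_gate between -0.05 and 0.05 rad/s and distance of blue_knob from where it was at the start of the episode below 0.03 m); the robot touches nothing.
It fails at once if the blue gate is moved (its knob by more than 30 mm) (distance of blue_knob from where it was at the start of the episode above 0.03 m).
It also fails if it takes over 38 s, if anything falls off the work surface, if the arm or the gripper's body presses on something with over 40 N, if the wrist force passes 120 N, or if a joint passes its speed limit or range.

ROBOT

A 6-joint arm with a two-finger parallel gripper is mounted at the origin on the work surface. World frame = base frame: x ahead of the robot, y to its left, z up, the work surface at z = 0. Lengths are in m, angles in rad, forces in N, time in s.
With the tool pointing down it reaches from about 0.325 to 0.9 m from the base axis. Payload 3.5 kg.
Tool frame: the origin (TCP) lies midway between the tips of the shut fingers; the grasp point (between the pads) lies 19 mm behind it; z points along the fingers, y is the line along which they close (so a half turn about z gives the same grasp; the last joint's range is limited). The gripper opens to 85 mm and grips with 20 to 120 N. Pads are 22 mm wide; open, the fingers measure 114 mm over their backs; the gripper's body (76 mm by 85 mm) begins 54 mm behind the grasp point. The pads swing forward as they close: fully open they stand 13 mm farther back than shut.
Start: joints at [-1.229, 0.276, -0.026, 1.268, 0, 1.467], TCP at [0.269, -0.564, 0.207] pointing down, gripper open.
Joint ranges: [-3.12, 3.12], [-0.85, 1.88], [-1.08, 1.24], [-1.95, 2.15], [-1.57, 1.53], [-3.14, 3.14]. Speed limits (rad/s): [2.57, 2.57, 3.14, 3.14, 3.14, 3.14].

INTERFACE

Orientations are given as a unit quaternion [w, x, y, z].
In Python, from rig import r, command_gripper, planner, camera, hand_in, masks_of gives the robot as it stands. Calls block until the motion is done:
- r.goto(position, orientation): joint-space move of the TCP to a pose.
- r.move_l(position, ori=None, max_speed=0.15, max_force=None): straight line of the TCP; ori=None keeps the orientation; max_speed is the mean speed in m/s. With max_force (N) it stops when the force on the tool has changed by that much, and returns True; else False.
- r.set_joints(angles): joint-space move.
- command_gripper(opening, effort=None): opening from 0.0 (shut) to 1.0 (fully open); effort is the grip in N (None keeps the last); returns when the fingers have stopped.
- r.pause(seconds).
- planner.inverse_kinematics(position, orientation): joint angles nearest the present ones, or None.
- r.observe(): the state.
- camera(name): name is "scene" or "top" or "wrist"; returns a dict with "img" (420x560x3 uint8, red, green, blue), "vertical_fov" (degrees; the focal length in pixels is half the picture's height over the tangent of half this angle, whatever the lens; pixels are square), "cx", "cy" (the principal point, pixels), "rvec" (rotation vector, rad) and "tvec" (3), from world to camera coordinates, as OpenCV has them. Camera axes: x right, y down, z forward; pixel columns grow to the right and rows downward; lengths in m; the calibration is good to about 2 mm. A picture is of the moment at which its call begins. There is no depth.
A pose or a line that the arm cannot do raises r.MotionError and nothing moves.
- hand_in(): hands the job in; it is judged then, once.
Trained networks look in a picture, given as the dict that the camera call returned (one of the last four; its "shot" number tells which), for a name from the list of things; names that differ only in an ending like _2 or _b are one class to them, and where a whole thing is asked for, a point or a joint stands for the part that bears it (a point fixed in the world has none). Each returns a list of dicts, best first, with "p" (0 to 1); they miss things now and then, are a little off and sometimes report something else, mostly with a low value. They report only what shows in the picture. A call takes as long as a camera call.
- masks_of(picture, name): "mask" (420x560 bool, what is visible of it) and "uv" ([column, row] in pixels, amid what is visible of it).
The state is a dict: "time_s": time; "joints": joint angles; "qd": joint speeds; "joint_efforts": joint torques, N m; "position": TCP position; "ee_rot": TCP orientation; "force": force on the tool from outside, world axes, zero at the start; "moment": the same for the moment, N m; "opening": opening from 0.0 (shut) to 1.0 (fully open); "gripper_force": force on a finger pad.
Only numpy, scipy, OpenCV 4.12 (cv2) and the standard library are available. Lean on these libraries where they do the work, as an engineer would, in place of code of your own. Each camera call takes 0.05 s, during which the arm holds its last target. There are 200 camera calls.

## Working session

There is one attempt and no reset: what is moved stays moved. The work goes in short steps, each a Python script; the robot and the scene stay as the last script left them, time stands still between calls to the robot, and variables do not carry over. Pictures are saved under pics/ and viewed, at most 10 in all, crops included, and the job is handed in when it is done.

```bash
mkdir -p pics
cat > h.py <<'E'
from rig import *
import numpy as np, cv2
def ray(p,uv):
    f=p["img"].shape[0]/2/np.tan(np.radians(p["vertical_fov"])/2)
    R=cv2.Rodrigues(np.array(p["rvec"],float))[0]; t=np.array(p["tvec"],float).ravel()
    d=R.T@np.array([(uv[0]-p["cx"])/f,(uv[1]-p["cy"])/f,1]); return -R.T@t,d
def atz(p,uv,z):
    c,d=ray(p,uv); return c+d*(z-c[2])/d[2]
def tri(rs):
    A=0;b=0
    for c,d in rs:
        d=d/np.linalg.norm(d);M=np.eye(3)-np.outer(d,d);A=A+M;b=b+M@c
    return np.linalg.solve(A,b)
def save(p,n): cv2.imwrite(f"pics/{n}.png",cv2.cvtColor(p["img"],cv2.COLOR_RGB2BGR))
E
python3 - <<'E'
from h import *
P={n:camera(n) for n in("scene","top")}
for n,p in P.items():
    save(p,n+"0")
    for k in("red_knob","blue_knob"):
        for m in masks_of(p,k)[:3]:
            print(n,k,round(m["p"],2),m["uv"],m["mask"].sum(),atz(p,m["uv"],.199).round(4))
    print(ray(p,(280,210))[0])
print(r.observe())
E
```

```text
scene red_knob 0.85 [365.6, 198.0] 439 [0.4356 0.1527 0.199 ]
scene blue_knob 0.55 [255.8, 153.5] 282 [ 0.4562 -0.1236  0.199 ]
[1.07273157 0.51154109 0.69734605]
top red_knob 0.95 [208.3, 261.3] 511 [0.4043 0.1395 0.199 ]
top blue_knob 0.97 [355.6, 251.7] 452 [ 0.4263 -0.1416  0.199 ]
[ 0.35137111 -0.00173135  0.942435  ]
{'time_s': 0.3, 'joints': array([-1.22935573e+00,  2.76663234e-01, -2.69357066e-02,  1.26801411e+00,
        2.78431237e-05,  1.46737761e+00]), 'qd': array([ 0.00036226, -0.00211754,  0.00378358, -0.00042974, -0.00019588,
        0.00029314]), 'joint_efforts': array([-1.98012790e-04, -4.44950831e+01,  2.94970769e+01,  9.25102620e-03,
       -5.58877889e-05,  7.54127960e-07]), 'position': array([ 0.26884207, -0.56388475,  0.20689693]), 'ee_rot': array([-4.07126733e-04,  9.75364266e-01,  2.20600051e-01, -3.46618569e-05]), 'force': array([ 0.73358238, -0.24571531,  0.22726978]), 'moment': array([-0.05522422,  0.00780008,  0.01689828]), 'gripper_force': 0.0, 'opening': 0.9973023823101534}
```

View pics/scene0.png

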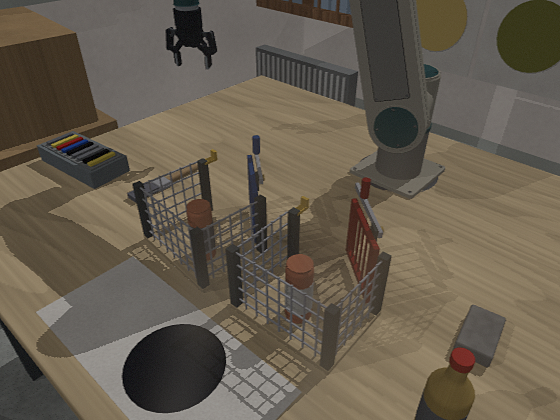

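View pics/top0.png

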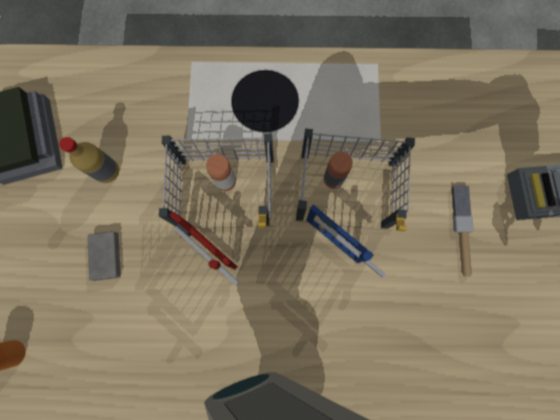

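The masks cover the whole gate, so I'll localise the knob itself. In the scene view it is at about (366,187) and in the top view about (213,265). The hinge post is at about (167,213) and the yellow catch at (263,218). I'll zoom in to refine these.

Run:
```python
import cv2,numpy as np
a=cv2.imread("pics/top0.png")[195:295,155:285]; b=cv2.imread("pics/scene0.png")[165:305,335:395]
a=cv2.resize(a,None,fx=4,fy=4,interpolation=cv2.INTER_CUBIC); b=cv2.resize(b,None,fx=4,fy=4,interpolation=cv2.INTER_CUBIC)
c=np.zeros((560,770,3),np.uint8); c[:400,:520]=a; c[:560,525:765]=b
cv2.imwrite("pics/z1.png",c)
```

```text
(no output)
```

View pics/z1.png

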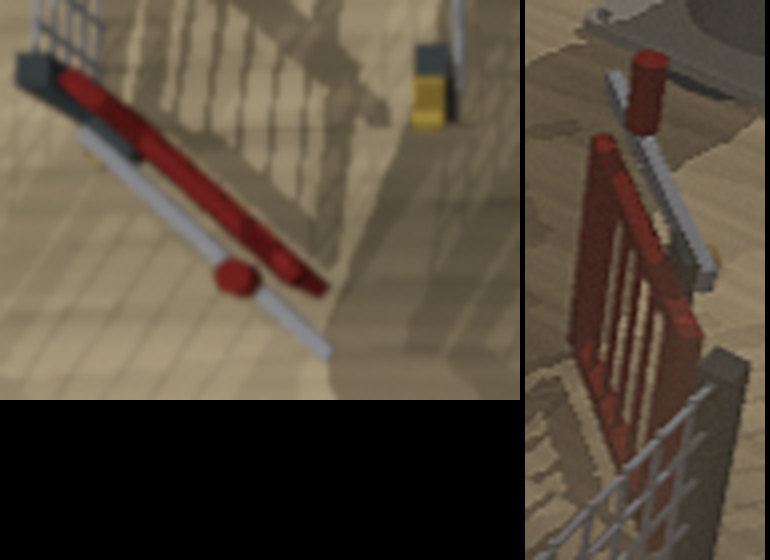

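Run:
```python
from h import *
t=camera("top");s=camera("scene")
k=tri([ray(t,(214,264.5)),ray(s,(365.5,186.2))]);print("tri",k,"top@.203",atz(t,(214,264.5),.203),"scene@.199",atz(s,(365.5,186.2),.199))
a,b=atz(t,(176.25,227.5),.172),atz(t,(237,283.75),.172)
d=(a-b)/np.linalg.norm(a-b);print("bar",a,b,"dir",d,np.linalg.norm(a-b))
pl,pr=atz(t,(164.5,212.5),.17),atz(t,(263,209.5),.17)
c=atz(t,(262,220.75),.172);print("posts",pl,pr,"catch",c,c-0)
y=d;x=np.array([d[1],-d[0],0]);H=k+.15*y+.016*x
print("hinge",H, "blue", atz(t,(370,258),.2))
```

```text
tri [0.39870521 0.12837898 0.19723594] top@.203 [0.39814671 0.1276712  0.203     ] scene@.199 [0.40133081 0.12946729 0.199     ]
bar [0.47292425 0.21251711 0.172     ] [0.36338925 0.08639047 0.172     ] dir [0.6557002  0.75502136 0.        ] 0.16705043528994779
posts [0.50373879 0.23901425 0.17      ] [0.5125713  0.03909699 0.17      ] catch [0.48895722 0.04047998 0.172     ] [0.48895722 0.04047998 0.172     ]
hinge [0.50914058 0.23114098 0.19723594] blue [ 0.41457282 -0.1685208   0.2       ]
```

Both views agree: the knob is at about (0.399,0.128) and the hinge at (0.509,0.231). The gate is open about 0.76 rad, and the closed knob position of about (0.500,0.080) lies 40 mm from the catch, as specified. Next I'll move above the knob and check with the wrist camera.

```bash
cat >> h.py <<'E'
from scipy.spatial.transform import Rotation as Ro
K0=np.array([.399,.1283,.199]); AC=np.radians(92.5); H0=np.array([.509,.231])
def pose(g,phi,H=H0,flip=1,up=.002):
    a=AC-g; y=np.array([np.cos(a),np.sin(a),0]); x=np.array([y[1],-y[0],0]); z=np.array([0,0,1.])
    k=np.r_[H,.199]-.15*y-.016*x
    zz=z*np.cos(phi)+y*np.sin(phi); yy=y*np.cos(phi)-z*np.sin(phi)
    p=k+.1*y-.034*z-.1*yy+.034*zz
    R=np.c_[yy*flip,x*flip,-zz]; q=Ro.from_matrix(R).as_quat()
    return p-(.019-up)*zz,[q[3],q[0],q[1],q[2]]
E
python3 - <<'E'
from h import *
for f in(1,-1):
    for g,ph in((.76,0),(.76,.25),(.4,.25),(0,.25),(0,0)):
        p,q=pose(g,ph,flip=f); j=planner.inverse_kinematics(p,q); print(f,g,ph,p.round(3),None if j is None else np.round(j,2))
p,q=pose(.76,0)
o=r.observe()["position"]; r.move_l(o+[0,0,.14],max_speed=.3)
for f in(1,-1):
    try:
        p,q=pose(.76,0,flip=f); r.goto(p+[0,0,.11],q); print("flip",f); break
    except r.MotionError as e: print(e)
w=camera("wrist"); save(w,"w1"); print(r.observe()["time_s"],r.observe()["joints"].round(2))
f=210/np.tan(np.radians(w["vertical_fov"])/2);
def pr(P):
    return cv2.projectPoints(np.array([P],float),np.array(w["rvec"],float),np.array(w["tvec"],float),np.array([[f,0,w["cx"]],[0,f,w["cy"]],[0,0,1]]),None)[0].ravel()
print(pr(K0),pr(K0+[0,0,.015]))
E
```

```text
1 0.76 0 [0.398 0.128 0.182] [ 0.16 -0.08 -0.48  1.17  0.    2.44]
1 0.76 0.25 [0.403 0.134 0.206] [ 0.27  0.09 -0.28  1.41 -0.14  2.57]
1 0.4 0.25 [0.444 0.103 0.206] [ 0.23  0.09 -0.27  1.34 -0.21  2.17]
1 0 0.25 [0.499 0.088 0.206] [ 0.2   0.11 -0.25  1.25 -0.25  1.73]
1 0 0 [0.5   0.08  0.182] [ 0.03  0.08 -0.32  1.17  0.    1.56]
-1 0.76 0 [0.398 0.128 0.182] [ 0.16 -0.08 -0.48  1.17  0.   -0.7 ]
-1 0.76 0.25 [0.403 0.134 0.206] [ 0.27  0.09 -0.28  1.41 -0.14 -0.57]
-1 0.4 0.25 [0.444 0.103 0.206] [ 0.23  0.09 -0.27  1.34 -0.21 -0.97]
-1 0 0.25 [0.499 0.088 0.206] [ 0.2   0.11 -0.25  1.25 -0.25 -1.41]
-1 0 0 [0.5   0.08  0.182] [ 0.03  0.08 -0.32  1.17  0.   -1.58]
flip 1
3.575 [ 0.16 -0.13 -0.29  1.41 -0.    2.44]
[281.58348665 200.34105061] [281.61775657 205.18565386]
```

View pics/w1.png

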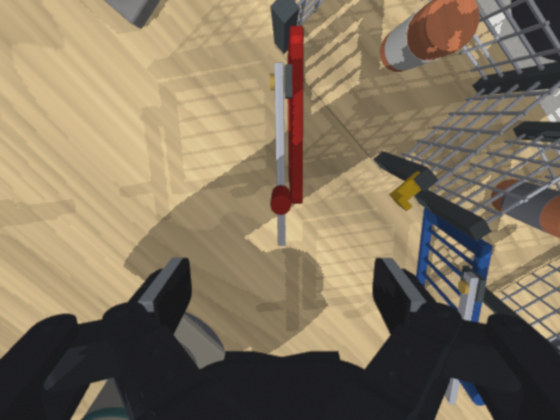

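The wrist view shows the knob at (281,200), against a predicted (281.6,202). The bar lies exactly along the tool axis, so the estimate holds. Now I'll grasp and lift.

Run:
```python
from h import *
def st(n):
    o=r.observe(); print(n,round(o["time_s"],2),o["position"].round(4),"F",o["force"].round(1),"op",round(o["opening"],3),"gf",round(o["gripper_force"],1))
p,q=pose(.76,0)
print(r.move_l(p,q,max_speed=.15,max_force=15)); st("down")
command_gripper(0.0,25); st("grip")
for ph in(.09,.18,.27):
    p,q=pose(.76,ph); r.move_l(p,q,max_speed=.08); st(ph)
r.pause(.2)
w=camera("scene"); save(w,"s2")
a=cv2.imread("pics/s2.png")[130:330,270:450]; cv2.imwrite("pics/s2c.png",cv2.resize(a,None,fx=3,fy=3))
```

```text
False
down 4.46 [0.3992 0.1284 0.1828] F [ 0.2  0.8 -0.1] op 0.999 gf 0.0
grip 5.1 [0.3986 0.1284 0.1823] F [0.2 0.  2.6] op 0.19 gf 24.4
0.09 5.37 [0.3993 0.1297 0.1904] F [-1.5 -0.9  0.4] op 0.185 gf 25.4
0.18 5.63 [0.4009 0.1317 0.199 ] F [-2.3 -2.2  0. ] op 0.187 gf 25.4
0.27 5.9 [0.4033 0.1343 0.2076] F [-0.9 -1.7  0.2] op 0.188 gf 25.4
```

View pics/s2c.png

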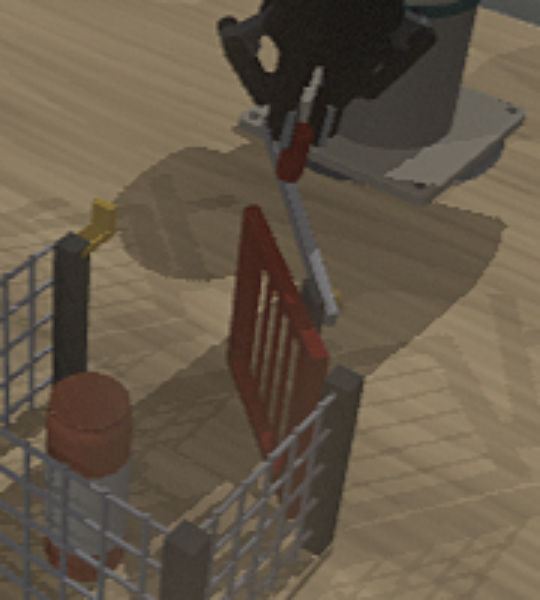

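The knob (crop 293,155) is gripped and the bar is visibly tilted up. Next I swing the gate along the arc.

Run:
```python
from h import *
def st(n):
    o=r.observe(); print(n,round(o["time_s"],2),o["position"].round(4),"F",o["force"].round(1),"op",round(o["opening"],3),"gf",round(o["gripper_force"],1))
for g in np.r_[np.arange(.68,.05,-.08),.04,0,-.03,-.06]:
    p,q=pose(g,.27); s=r.move_l(p,q,max_speed=.1,max_force=12); st(round(g,2))
    if s: print("stop"); break
w=camera("scene"); save(w,"s3"); t=camera("top"); save(t,"t3")
a=cv2.imread("pics/s3.png")[130:330,250:420]; b=cv2.imread("pics/t3.png")[180:300,150:290]
c=np.zeros((600,790,3),np.uint8); c[:500,:425]=cv2.resize(a,(425,500)); c[:300,430:780]=cv2.resize(b,(350,300)); cv2.imwrite("pics/c3.png",c)
```

```text
0.68 6.42 [0.4118 0.1265 0.208 ] F [ 0.1 -0.2 -1.4] op 0.188 gf 25.4
0.6 6.68 [0.4204 0.1193 0.208 ] F [ 0.3 -0.7 -1.3] op 0.188 gf 25.3
0.52 6.95 [0.4296 0.1128 0.208 ] F [-0.3  0.6 -1.1] op 0.187 gf 25.3
0.44 7.22 [0.4393 0.1069 0.2079] F [ 0.3  0.7 -2.1] op 0.191 gf 25.3
0.36 7.48 [0.4494 0.1019 0.2079] F [ 1.3  2.  -3.7] op 0.187 gf 25.2
0.28 7.75 [0.4599 0.0976 0.2078] F [ 1.3  3.9 -3.4] op 0.187 gf 25.2
0.2 8.02 [0.4706 0.0942 0.2077] F [ 2.   4.5 -5.2] op 0.189 gf 25.1
0.12 8.28 [0.4816 0.0916 0.2076] F [ 1.6  5.7 -4.4] op 0.191 gf 25.1
0.04 8.55 [0.4927 0.09   0.2075] F [ 1.3  5.2 -4.8] op 0.189 gf 25.1
0.0 8.8 [0.4963 0.0891 0.2068] F [-2.9  5.5 -4.5] op 0.189 gf 25.3
-0.03 9.05 [0.4967 0.0881 0.2055] F [-8.6  3.  -3.9] op 0.185 gf 25.4
-0.06 9.3 [0.4969 0.0875 0.204 ] F [-15.3   3.   -3.6] op 0.193 gf 25.5
```

View pics/c3.png

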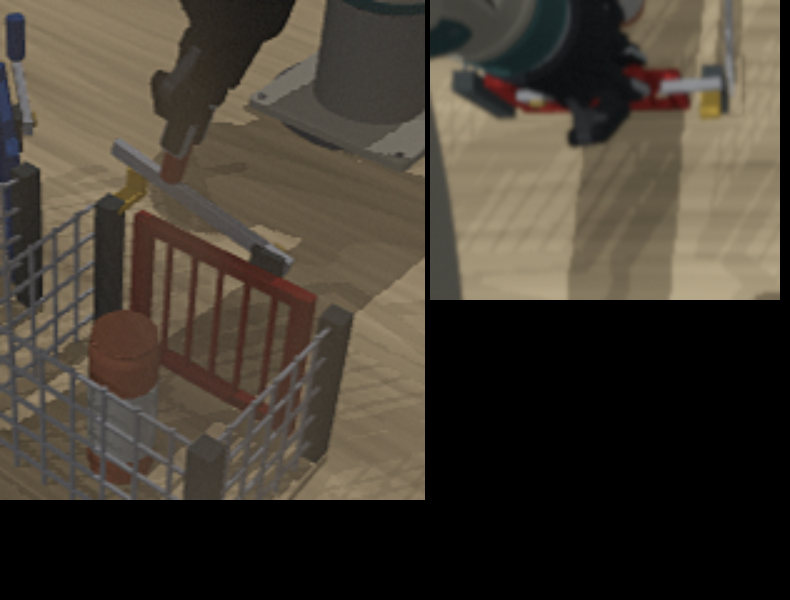

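The gate is against its firm stop: x holds at 0.497 while the force rises to -15 N. The raised bar end lies behind the yellow lip (top crop 700,85). I'll lower the bar, keeping light closing pressure, and then release.

Run:
```python
from h import *
def st(n):
    o=r.observe(); print(n,round(o["time_s"],2),o["position"].round(4),"F",o["force"].round(1),"op",round(o["opening"],3),"gf",round(o["gripper_force"],1))
for ph in(.27,.2,.14,.09,.05,.02,0):
    p,q=pose(-.03,ph); s=r.move_l(p,q,max_speed=.06,max_force=15); st(ph)
    if s: print("stop"); break
```

```text
0.27 9.65 [0.4966 0.0885 0.2054] F [-8.1  4.6 -4.6] op 0.191 gf 25.5
0.2 9.92 [0.4966 0.0858 0.1986] F [-7.8  6.  -4.8] op 0.192 gf 25.4
0.14 10.17 [0.4966 0.084  0.1928] F [-7.7  5.3 -4.5] op 0.193 gf 25.4
0.09 10.42 [0.4966 0.0828 0.188 ] F [-7.3  6.  -3.3] op 0.192 gf 25.4
0.05 10.67 [0.4965 0.0821 0.1841] F [-7.5  6.1 -3.2] op 0.188 gf 25.4
0.02 10.92 [0.4966 0.0821 0.1824] F [-10.9   7.5   1.1] op 0.193 gf 25.8
0 11.17 [0.4967 0.0826 0.1821] F [-13.7   8.9   8.8] op 0.191 gf 26.6
```

The bar is resting, with upward force appearing at z=0.182. Releasing and retreating straight up.

Run:
```python
from h import *
p,q=pose(0,.02); r.move_l(p,q,max_speed=.06)
command_gripper(1.0); o=r.observe(); print(o["position"].round(4),o["force"].round(1),o["opening"])
p,q=pose(0,0); r.move_l(np.array(o["position"])+[0,0,.15],max_speed=.12)
o=r.observe();r.goto([.30,.25,.40],q); r.pause(.3)
print(r.observe()["time_s"],r.observe()["force"].round(1))
w=camera("scene"); save(w,"s4"); t=camera("top"); save(t,"t4")
a=cv2.imread("pics/s4.png")[130:330,230:400]; b=cv2.imread("pics/t4.png")[190:240,150:280]
c=np.zeros((600,800,3),np.uint8); c[:500,:425]=cv2.resize(a,(425,500)); c[:144,425:799]=cv2.resize(b,(374,144)); cv2.imwrite("pics/c4.png",c)
```

```text
[0.4996 0.0806 0.184 ] [1.  0.5 0.4] 0.9984258212721813
14.8417 [-0.5 -0.1  0. ]
```

View pics/c4.png

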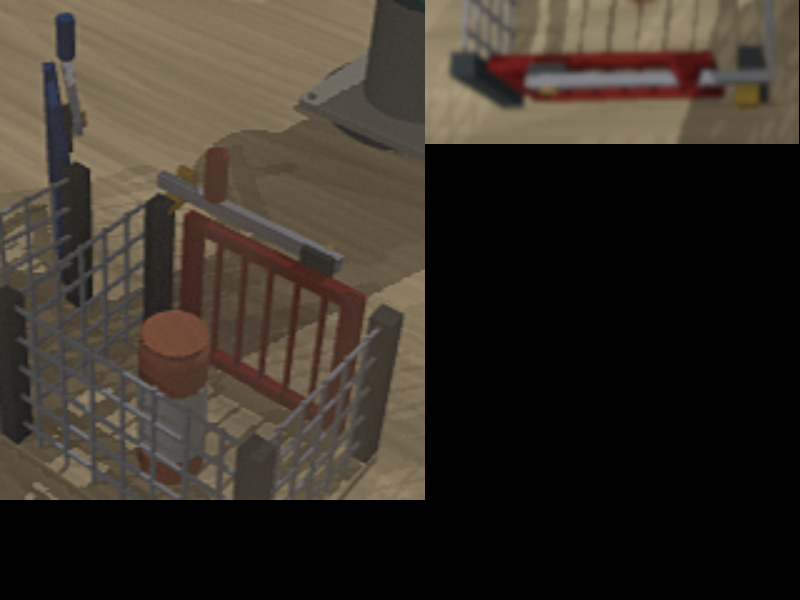

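The gate is flush shut. The bar is level and sits behind the yellow lip (top crop 747,80), and the blue gate is unmoved. The arm is clear of everything.

```bash
python3 -c "
from rig import *
print(hand_in())"
```

```text
the job is handed in; nothing more can be done
None
```

The red gate is shut and latched with its bar down behind the catch's lip, the blue gate was not touched, and the job was handed in at about 15 s of the 38 s allowed; the hand-in returned no verdict.

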